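# Tip a tall canister of caps over the ledge into the infeed tray

### The job

Empty the tall square canister's four caps into the steel tray: take it by its upper half, tip it towards the tray until it leans on the white ledge bar at the tray's front with its foot still on the bench, and let go of it there. Then grip it again in its lower half, lift the foot so that it tips over on the ledge bar and all four caps fall into the tray. Finally lower the empty canister back to lean on the bar, foot on the bench, let go, and leave the short canister, the two bottles and the jar standing where they are.

Things in the scene. Friction and masses are not known exactly. Their poses are not given: they have to be found in the camera images.
- canister: The tall open-topped canister: white plastic, square, 60 x 60 mm outside, 200 mm tall, 3 mm walls and floor, about 0.2 kg empty, standing upright on the bench. Origin: centre of its underside; z points to its open mouth, x and y are square to its sides. The four caps lie in it; it is shuffled among four places with the short canister, bottle and jar.
- tray: Fixed stainless tray with the ledge bar along its front. Origin on the bench straight below the middle of the bar; x points from the bar into the tray, y runs along the bar, z up. The tray reaches from x = 0 to 220 mm, is 180 mm wide (y = -90 to 90), walls 4 mm thick and 88 mm high, floor 4 mm thick. The bench in front of the bar (negative x) is free. Position and yaw vary.
- ledge: The ledge: a fixed white plastic bar, 16 mm in diameter and 170 mm long, along the tray's y axis over the tray's front wall. Origin at the middle of its axis, 95 mm above the bench (top at 103 mm); axes as the tray's. At each end a white cheek, 5 mm thick and 30 mm wide, rises to 116 mm above the bench; the free width between the cheeks is 170 mm.
- cap0: One of four like black plastic eight-sided screw caps, 36 mm across corners, 30 mm high, 25 g, loose in the tall canister at the start. Origin: centre of its underside, z along its axis. Smooth: it slides out once the canister's mouth points some 30 degrees below level.
- cap1: One of four like black plastic eight-sided screw caps, 36 mm across corners, 30 mm high, 25 g, loose in the tall canister at the start. Origin: centre of its underside, z along its axis. Smooth: it slides out once the canister's mouth points some 30 degrees below level.
- cap2: One of four like black plastic eight-sided screw caps, 36 mm across corners, 30 mm high, 25 g, loose in the tall canister at the start. Origin: centre of its underside, z along its axis. Smooth: it slides out once the canister's mouth points some 30 degrees below level.
- cap3: One of four like black plastic eight-sided screw caps, 36 mm across corners, 30 mm high, 25 g, loose in the tall canister at the start. Origin: centre of its underside, z along its axis. Smooth: it slides out once the canister's mouth points some 30 degrees below level.
- short_canister: Bystander: a short, empty canister of the same white plastic, 60 x 60 mm and 110 mm tall. Origin: centre of its underside. Not to be moved.
- bottle: Bystander: closed amber glass bottle, 64 mm in diameter, 165 mm tall. Origin: centre of its underside. Not to be moved.
- jar: Bystander: closed amber glass jar, 72 mm in diameter, 100 mm tall. Origin: centre of its underside. Not to be moved.
- big_bottle: Bystander: closed amber glass bottle, 84 mm in diameter, 215 mm tall, standing beside one of the four places. Origin: centre of its underside. Not to be moved.
There are look-alikes about, which are no part of the job. What is shaped like the canister but blue or green is not meant.

How it is judged:
By the outcome, as a careful person would: the job done as asked, in the order asked, and still so for the second after the job is handed in, with the robot touching nothing.
It also fails if it takes over 64 s, if anything falls off the work surface, if the arm or the gripper's body presses on something with over 40 N, if the wrist force passes 120 N, or if a joint passes its speed limit or range.

### The arm

A 6-joint arm with a two-finger parallel gripper is mounted at the origin on the work surface. World frame = base frame: x ahead of the robot, y to its left, z up, the work surface at z = 0. Lengths are in mm, angles in rad, forces in N, time in s.
With the tool pointing down it reaches from about 300 to 775 mm from the base axis. Payload 14.6 kg.
Tool frame: the origin (TCP) lies at the very end of the fingers, on their centre line; the grasp point (between the pads) lies 19 mm behind it; z points along the fingers, y is the line along which they close (so a half turn about z gives the same grasp; the last joint's range is limited). The gripper opens to 94 mm and grips with 3 to 60 N. Pads are 16 mm wide; open, the fingers measure 119 mm over their backs; the gripper's body (75 mm by 177 mm) begins 78 mm behind the grasp point.
Start: joints at [-1.168, 0.3, 1.521, -0, 1.321, -0.067], TCP at [248.981, -490.405, 179.946] pointing down, gripper open.
Joint ranges: [-3.03, 3.03], [-0.79, 2.21], [0.23, 2.52], [-1.04, 4.18], [0, 3.07], [-2.55, 2.55]. Speed limits (rad/s): [2.22, 2.22, 2.57, 3.14, 3.14, 3.14].

### API

Orientations are given as [roll, pitch, yaw] about the fixed x, y, z axes, in that order (R = Rz(yaw) Ry(pitch) Rx(roll)).
In Python, from cell import manip, camera, get_calibration gives the robot as it stands. The module is installed in compiled form; this text tells all that it offers.
- The arm moves only by the tool jog_arm, never from a script. Its argument "plan" is one flat list of numbers, 6 for each row, row after row: the shift along the world's x, y, z in m, then the turn, a rotation vector about the world's x, y, z in degrees. A call has 1 to 20 rows; each row is the pose to reach, as a shift and turn from the pose commanded when the call began; what a row does not reach only later rows make up. A row lasts 1/10 s, in which the tool goes at most 50 mm and 8.59 degrees, less where a joint would pass 70% of its speed; a pose out of reach is approached as far as the arm can. A call with a gripper value outside its range is refused whole. "claw" is the finger opening in m, from 0 to 0.094, set as the call begins (left out, the last holds). The fingers move at their own pace and stop on an object; "force" is the grip in N (left out, the last holds). Time passes only in rows, so rows that repeat a pose let the fingers close. It gives the time, the measured TCP pose, the force, the opening and the grip force at its end, in the units of the state.
- manip.read_state(): the state, without advancing time (a new reading comes with each control period).
- camera(name): name is "scene" or "top" or "wrist"; returns (picture, depth): 400x640x3 uint8, red, green, blue; 400x640 float32, mm along the optical axis (not along the pixel's ray), 0 where there is no reading.
- get_calibration(name): a dict with "fx", "fy", "cx", "cy" (pixels), "origin" and "attitude" of the camera in the world. Camera axes: x right, y down, z forward; pixel columns grow to the right and rows downward; lengths in mm; the calibration is good to about 2 mm. A picture is of the moment at which its call begins: read the wrist's pose just before it. get_calibration takes no time and is no camera call; for the wrist camera it gives the pose at the moment of the call.
- manip.sign_off(): hands the job in; it is judged then, once.
The state is a dict: "clock": time; "joints": joint angles; "qd": joint speeds; "effort": joint torques, N m; "eef_pos": TCP position; "eef_rot": TCP orientation; "wrist_force": force on the tool from outside, world axes, zero at the start; "moment": the same for the moment, N m; "finger_gap": finger opening in mm; "finger_force": force on a finger pad.
Only numpy, scipy, OpenCV 4.12 (cv2) and the standard library are available. Lean on these libraries where they do the work, as an engineer would, in place of code of your own. Each camera call takes 0.05 s, during which the arm holds its last target. There are 200 camera calls.

## Working session

There is one attempt and no reset: what is moved stays moved. The work goes in short steps, Python scripts to look and compute and a tool call to move; the robot and the scene stay as the last step left them, time stands still between calls to the robot, and variables do not carry over. Pictures are saved under pics/ and viewed, at most 10 in all, crops included, and the job is handed in when it is done.

Besides the shell and the picture viewer there is one more tool, called after "Request:" as name(argument=value, ...), one argument or row to a line, values as JSON. jog_arm: Moves the arm, as the interface text tells. Its arguments: {"type":"object","properties":{"plan":{"type":"array"},"claw":{"type":"number"},"force":{"type":"number"}},"required":["plan"]}

```bash
mkdir -p pics; cat > h.py <<'E'
import numpy as np, cv2
from cell import manip, camera, get_calibration
def grab(n,tag=None):
    c=get_calibration(n); im,d=camera(n)
    if tag: cv2.imwrite(f'pics/{tag}.png',im[:,:,::-1])
    np.savez(f'{tag or n}.npz',im=im,d=d)
    A=np.array(c['attitude'],float)
    if A.shape!=(3,3):
        print('att',A)
        from scipy.spatial.transform import Rotation as R
        A=R.from_euler('xyz',A).as_matrix()
    v,u=np.mgrid[0:d.shape[0],0:d.shape[1]]
    P=np.stack([(u-c['cx'])/c['fx']*d,(v-c['cy'])/c['fy']*d,d],-1)@A.T+np.array(c['origin'])
    P[d==0]=np.nan
    return im,d,P,c
E
python3 - <<'E'
from h import *
im,d,P,c=grab('top','top1'); print(c); np.save('top1P.npy',P)
im2,d2,P2,c2=grab('scene','scene1'); print(c2); np.save('scene1P.npy',P2)
print(manip.read_state())
cv2.imwrite('pics/both.png',cv2.resize(np.vstack([im,im2])[:,:,::-1],(480,600)))
E
```

```text
att [-3.07036049 -0.01940927 -1.59484583]
{'fx': 445.90053756698245, 'fy': 445.90053756698245, 'cx': 330.847598410278, 'cy': 203.98858839013963, 'origin': array([ 334.04774961,   25.47468879, 1514.32937917]), 'attitude': array([-3.07036049, -0.01940927, -1.59484583])}
att [-2.38673169  0.01627122 -0.08520541]
{'fx': 465.51852708269524, 'fy': 465.51852708269524, 'cx': 326.65156015213597, 'cy': 195.82255516874017, 'origin': array([ 344.60497319, -964.95655737, 1132.0628589 ]), 'attitude': array([-2.38673169,  0.01627122, -0.08520541])}
{'clock': 0.1, 'joints': array([-1.16759383e+00,  3.00434567e-01,  1.52150527e+00,  1.46860068e-05,
        1.32069321e+00, -6.65931094e-02]), 'qd': array([ 5.41739295e-04, -1.37873062e-03, -2.26354025e-03, -2.35768934e-03,
       -4.09154155e-04,  3.60105045e-05]), 'effort': array([ 1.39057465e-03, -5.32643580e+01, -3.53282261e+01,  7.09800376e-02,
        2.35068554e-02, -6.60486262e-05]), 'eef_pos': array([ 248.89145738, -490.17603833,  179.43845129]), 'eef_rot': array([-3.14055551e+00, -8.34256321e-05,  4.69791921e-01]), 'wrist_force': array([-0.2836243 , -0.3547104 ,  0.17964066]), 'moment': array([-0.02970112, -0.00993798, -0.0427139 ]), 'finger_force': 0.0, 'finger_gap': 93.92560287015294}
```

View pics/top1.png

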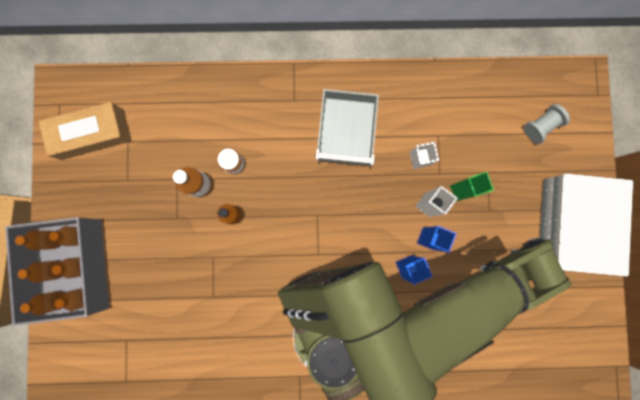

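View pics/scene1.png

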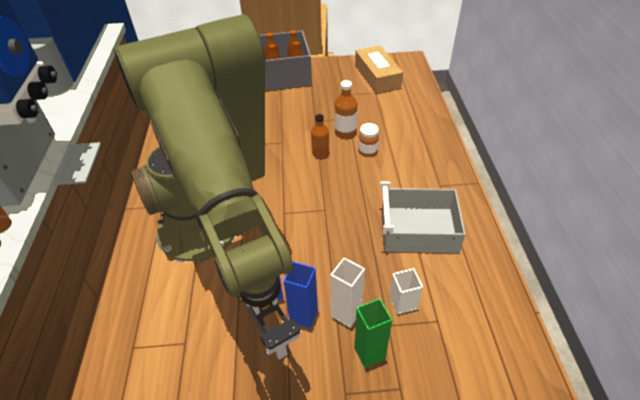

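The choice is by colour and height. In the top view, the white canister with the dark inside at (440,200) is tall; in the scene view it is at (347,290). The things that could be mistaken for it are the short white canister at (427,155), the green canister at (472,186), and the blue canisters at (437,238) and (413,268). The tray is at (347,128), with its bar at (346,160).

```bash
python3 - <<'E'
from h import *
for n,box in (('top1',(405,135,520,285)),('scene1',(270,240,440,380))):
    P=np.load(n+'P.npy'); im=np.load(n+'.npz')['im'].astype(int)
    x0,y0,x1,y1=box; Q=P[y0:y1,x0:x1].reshape(-1,3); C=im[y0:y1,x0:x1].reshape(-1,3)
    sat=C.max(1)-C.min(1); mean=C.mean(1)
    for name,col in (('white',(sat<40)&(mean>90)),('green',(C[:,1]>C[:,0]+40)&(C[:,1]>C[:,2]+40)),('blue',(C[:,2]>C[:,0]+60)&(C[:,2]>C[:,1]+60))):
        for lo,hi in ((190,212),(100,120)):
            m=col&(Q[:,2]>lo)&(Q[:,2]<hi); q=Q[m]
            if len(q)<8: continue
            # split clusters
            from scipy.cluster.hierarchy import fclusterdata
            L=fclusterdata(q[:,:2],22,'distance',method='single')
            for l in set(L):
                k=q[L==l]
                if len(k)>15: print(n,name,lo,len(k),np.median(k,0).round(),'rect',cv2.minAreaRect(k[:,:2].astype(np.float32)))
P=np.load('top1P.npy'); im=np.load('top1.npz')['im'].astype(int)
Q=P[80:180,300:400].reshape(-1,3)
for lo,hi in ((78,94),(96,125),(-3,12)):
    m=(Q[:,2]>lo)&(Q[:,2]<hi)
    if lo<0: continue
    k=Q[m]; print('tray',lo,len(k),cv2.minAreaRect(k[:,:2].astype(np.float32)))
P=np.load('scene1P.npy')
Q=P[170:260,370:475].reshape(-1,3)
for lo,hi in ((78,94),(96,125)):
    k=Q[(Q[:,2]>lo)&(Q[:,2]<hi)]; print('trayS',lo,len(k),cv2.minAreaRect(k[:,:2].astype(np.float32)))
    
# bystanders
P=np.load('top1P.npy');Q=P[130:240,150:260].reshape(-1,3)
for lo,hi in ((205,225),(155,175),(92,106)):
    k=Q[(Q[:,2]>lo)&(Q[:,2]<hi)]; print(lo,len(k),np.nanmedian(k,0))
a=cv2.imread('pics/top1.png')[130:290,395:515]; b=cv2.imread('pics/scene1.png')[240:380,270:440]
cv2.imwrite('pics/crop.png',np.hstack([cv2.resize(a,(390,520),interpolation=cv2.INTER_CUBIC),cv2.resize(b,(400,520),interpolation=cv2.INTER_CUBIC)]))
E
```

```text
top1 white 190 116 [ 431. -335.  199.] rect ((433.90631103515625, -333.76953125), (60.760677337646484, 61.14796447753906), 51.254173278808594)
top1 white 100 92 [ 586. -323.  109.] rect ((591.6885986328125, -314.1474609375), (59.51753616333008, 62.671653747558594), 10.16384506225586)
top1 white 100 79 [ 436. -326.  111.] rect ((433.8795166015625, -332.36175537109375), (58.305240631103516, 58.64402389526367), 51.322025299072266)
top1 green 190 91 [ 471. -449.  199.] rect ((478.51226806640625, -449.2932434082031), (57.4910888671875, 60.14513397216797), 17.00995445251465)
top1 green 100 29 [ 469. -422.  112.] rect ((468.93426513671875, -421.5915222167969), (47.28126907348633, 4.477675437927246), 17.585098266601562)
top1 green 100 46 [ 485. -476.  109.] rect ((486.470458984375, -476.884765625), (54.921897888183594, 13.67054271697998), 4.417159080505371)
top1 blue 190 67 [ 245. -239.  198.] rect ((235.74459838867188, -250.87149047851562), (42.833526611328125, 60.28056716918945), 23.54362678527832)
top1 blue 190 93 [ 314. -318.  199.] rect ((317.92022705078125, -329.5326232910156), (61.893
[... 1425 characters left out ...]
4864196777344, -305.3551330566406), (3.8433609008789062, 31.154064178466797), 65.9035873413086)
tray 78 285 ((687.8038940429688, -63.22913360595703), (180.32464599609375, 236.00332641601562), 83.10095977783203)
tray 96 304 ((584.2098999023438, -51.39842224121094), (61.95781326293945, 186.08433532714844), 4.4036478996276855)
trayS 78 541 ((685.29248046875, -67.50501251220703), (190.47288513183594, 235.21432495117188), 82.58998107910156)
trayS 96 293 ((582.2673950195312, -56.44818115234375), (186.0489501953125, 29.231409072875977), 83.32490539550781)
205 145 [518.01438749 437.29926345 215.43026038]
155 216 [497.86139348 419.76841321 164.20903778]
92 366 [581.96767712 321.69068863 100.96353024]
```

View pics/crop.png

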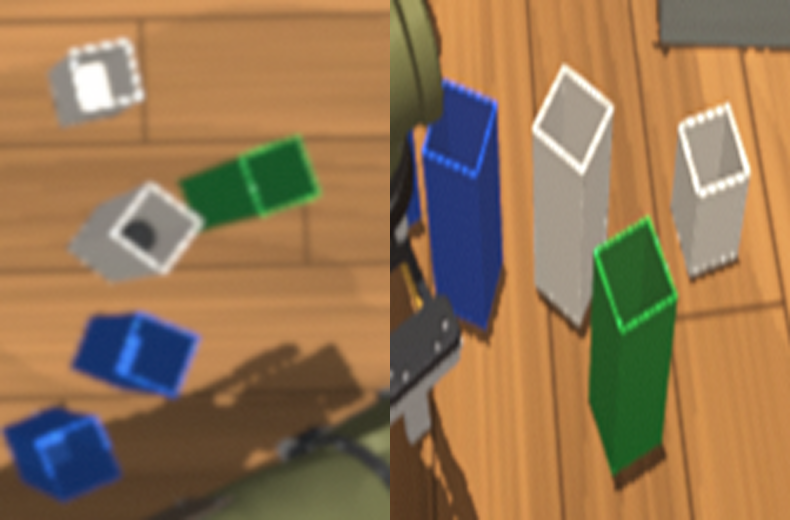

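The two views agree: the tall white canister is at about (433,-336) with its faces at 51.5°, and a black cap shows inside at crop pixel (138,235). I go above it first and refine the estimate with the wrist camera.

Request:
jog_arm(
  plan=[0,0,0.05,0,0,0,0,0,0.1,0,0,0,0,0,0.15,0,0,0,0.05,0.04,0.2,0,0,-10,0.184,0.154,0.22,0,0,-65.5,0.184,0.154,0.22,0,0,-65.5,0.184,0.154,0.22,0,0,-65.5,0.184,0.154,0.22,0,0,-65.5,0.184,0.154,0.22,0,0,-65.5,0.184,0.154,0.22,0,0,-65.5,0.184,0.154,0.22,0,0,-65.5,0.184,0.154,0.22,0,0,-65.5,0.184,0.154,0.22,0,0,-65.5,0.184,0.154,0.22,0,0,-65.5],
  claw=0.094,
)

```text
clock: 1.5
eef_pos: [432.8, -336.5, 399.9]
eef_rot: [-3.142, 0.0, -0.67]
wrist_force: [0.3, 0.2, -0.4]
finger_gap: 94.0
finger_force: 0.0
```

```bash
cat >> h.py <<'E'
import json
def log():
    s=manip.read_state()
    with open('log.jsonl','a') as f: f.write(json.dumps([list(map(float,s[k])) for k in('joints','eef_pos','eef_rot')])+'\n')
    print(round(s['clock'],2),np.round(s['joints'],3),np.round(s['eef_pos'],1),np.round(s['eef_rot'],3),'F',np.round(s['wrist_force'],1),s['finger_gap'].__round__(1),round(s['finger_force'],1)); return s
E
python3 - <<'E'
from h import *
log()
im,d,P,c=grab('wrist','w1'); np.save('w1P.npy',P); print(c)
C=im.reshape(-1,3).astype(int);Q=P.reshape(-1,3)
m=(C.max(1)-C.min(1)<45)&(C.mean(1)>110)&(abs(Q[:,2]-200)<8)
k=Q[m&(np.hypot(Q[:,0]-433,Q[:,1]+336)<60)]
print(len(k),np.median(k,0) if len(k) else '',cv2.minAreaRect(k[:,:2].astype(np.float32)) if len(k)>5 else '')
E
```

```text
1.5 [-0.728  0.243  1.095  0.     1.803  1.513] [ 432.8 -336.5  399.9] [-3.142  0.    -0.67 ] F [ 0.3  0.2 -0.4] 94.0 0.0
att [ 2.90110748e+00  4.01904823e-04 -2.24052495e+00]
{'fx': 344.79573067649807, 'fy': 344.79573067649807, 'cx': 326.44590870581413, 'cy': 194.59779769073475, 'origin': array([ 487.81295317, -379.58670065,  603.34128482]), 'attitude': array([ 2.90110748e+00,  4.01904823e-04, -2.24052495e+00])}
563 [ 433.4371601  -338.46606336  198.32225079] ((434.2799377441406, -338.5235595703125), (59.86803436279297, 60.325374603271484), 51.396846771240234)
```

View pics/w1.png

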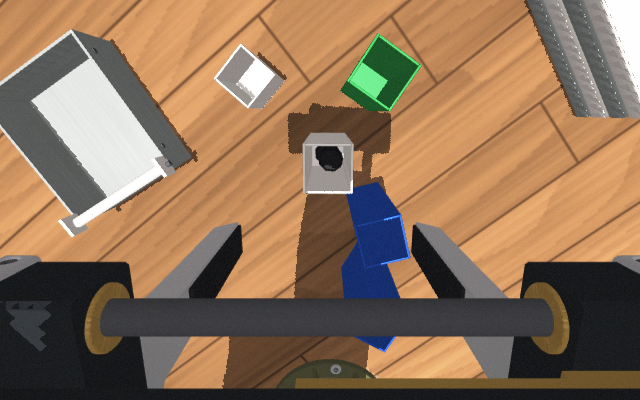

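The wrist picture shows the canister at (328,163) with a cap inside it. The short canister is at (243,78), the green one at (385,72), the blue ones at (380,240), and the bar runs from (70,225) to (165,167). Next I measure the bar and tray from this view.

```bash
python3 - <<'E'
from h import *
P=np.load('w1P.npy'); im=np.load('w1.npz')['im'].astype(int)
def rep(P,box,n):
    x0,y0,x1,y1=box
    Q=P[y0:y1,x0:x1].reshape(-1,3);Q=Q[np.isfinite(Q[:,2])]
    ax=np.array([np.cos(np.radians(-7)),np.sin(np.radians(-7))])
    k=Q[(Q[:,2]>96)&(Q[:,2]<124)]
    r=cv2.minAreaRect(k[:,:2].astype(np.float32)); print(n,'bar+cheeks',len(k),r,np.nanmax(k[:,2]))
    b=k[(k[:,2]<108)]
    b=b[(np.hypot(*(b[:,:2]-np.array(r[0])).T)<78)]
    vx=cv2.fitLine(b[:,:2].astype(np.float32),cv2.DIST_HUBER,0,.01,.01).ravel(); print('  bar line',vx,np.degrees(np.arctan2(vx[1],vx[0])),'ztop',np.percentile(b[:,2],[50,90,98]),len(b))
    t=b[b[:,2]>np.percentile(b[:,2],60)]; print('  crest',np.median(t,0))
    k=Q[(Q[:,2]>82)&(Q[:,2]<92)]; print('  walls',cv2.minAreaRect(k[:,:2].astype(np.float32)))
rep(P,(0,20,195,240),'wrist')
rep(np.load('top1P.npy'),(300,80,400,180),'top')
rep(np.load('scene1P.npy'),(370,170,475,260),'scene')
E
```

```text
wrist bar+cheeks 1505 ((584.6490478515625, -57.96321105957031), (186.86659240722656, 30.04583168029785), 83.09278106689453) 116.69661306550557
  bar line [ 1.2082058e-01  9.9267435e-01  5.8409619e+02 -5.7874371e+01] 83.06053 ztop [100.54999677 102.2536737  103.05788548] 984
  crest [584.02951567 -60.56807618 101.64536646]
  walls ((687.1525268554688, -69.66529846191406), (187.1249542236328, 236.12237548828125), 82.98675537109375)
top bar+cheeks 304 ((584.2098999023438, -51.39842224121094), (61.95781326293945, 186.08433532714844), 4.4036478996276855) 121.75672925142135
  bar line [ 1.1906760e-01  9.9288613e-01  5.8354767e+02 -5.0371590e+01] 83.161705 ztop [102.77938576 106.2473735  107.55294026] 225
  crest [583.686509   -54.70626625 105.03674376]
  walls ((705.8123779296875, -65.40808868408203), (180.32464599609375, 199.72372436523438), 83.10095977783203)
scene bar+cheeks 293 ((582.2673950195312, -56.44818115234375), (186.0489501953125, 29.231409072875977), 83.32490539550781) 120.33108799713602
  bar line [ 1.22186065e-01  9.92507219e-01  5.82277344e+02 -5.52341347e+01] 82.98171 ztop [100.10059112 103.46896227 104.9329367 ] 173
  crest [583.65847569 -53.7696452  102.21958129]
  walls ((684.7896728515625, -68.02877044677734), (187.64596557617188, 235.7672882080078), 83.0458984375)
```

Request:
jog_arm(
  plan=[0.02,-0.017,0.05,-5,-6,0,0.02,-0.017,0.05,-10,-12,0,0.02,-0.017,0.05,-15,-19,0,0.02,-0.017,0.05,-19,-24,0,0.02,-0.017,0.05,-19,-24,0,0.02,-0.017,0.05,-19,-24,0],
)

```text
clock: 2.15
eef_pos: [452.6, -353.2, 450.6]
eef_rot: [-3.14, -0.533, -0.673]
wrist_force: [0.3, -0.2, 0.4]
finger_gap: 93.8
finger_force: 0.0
```

```bash
python3 -c "
from h import *
log()"
```

```text
2.15 [-0.747 -0.055  1.399  0.041  1.266  1.495] [ 452.6 -353.2  450.6] [-3.14  -0.533 -0.673] F [ 0.3 -0.2  0.4] 93.8 0.0
```

Request:
jog_arm(
  plan=[0,0,0,5,6,0,0,0,0,10,12,0,0,0,0,15,19,0,0,0,0,19,24,0,0,0,0,24,30,0,0,0,0,29,36,0,0,0,-0.05,34,43,0,0,0,-0.1,38,48,0,0,0,-0.13,38,48,0,0,0,-0.13,38,48,0],
)

```text
clock: 3.15
eef_pos: [453.0, -353.4, 314.4]
eef_rot: [3.14, 0.546, -0.673]
wrist_force: [-0.3, 0.5, 0.4]
finger_gap: 94.3
finger_force: 0.0
```

```bash
cat > kin.py <<'E'
import numpy as np, json
from scipy.optimize import least_squares
from scipy.spatial.transform import Rotation as R
# general model: RotZ(j1) T(a1,off,h) RotY(j2) T(0,0,L1) RotY(j3) T(e,0,L2) RotZ(j4) RotY(j5) T(0,0,Lt) RotZ(j6)
def fk(q,p):
    a1,off,h,L1,e,L2,Lt=p
    A=R.from_euler('z',q[0]); t=A.apply([a1,off,h])
    A=A*R.from_euler('y',q[1]); t=t+A.apply([0,0,L1])
    A=A*R.from_euler('y',q[2]); t=t+A.apply([e,0,L2])
    A=A*R.from_euler('z',q[3])*R.from_euler('y',q[4]); t=t+A.apply([0,0,Lt])
    return t,A*R.from_euler('z',q[5])
def load():
    D=[json.loads(l) for l in open('log.jsonl')]
    D.append([[-1.16759383,.300434567,1.52150527,1.4686e-05,1.32069321,-.0665931],[248.89,-490.18,179.44],[-3.1405,0,.46979]])
    return D
p0=np.array([100,37,400,400,0,400,250.])
def fit():
    D=load()
    f=lambda p:np.concatenate([fk(np.array(d[0]),p)[0]-d[1] for d in D]+[(p-p0)*1e-3])
    s=least_squares(f,p0); return s.x,s.fun
if __name__=='__main__':
    p,r=fit(); print(p.round(1),np.round(r[:-7],1))
    for d in load():
        t,A=fk(np.array(d[0]),p); print((A.inv()*R.from_euler('xyz',d[2])).as_rotvec(degrees=True).round(1))
E
python3 -c "
from h import *
log()"; python3 kin.py
```

```text
3.15 [-0.714  0.717  0.703 -0.03   2.267  1.516] [ 453.  -353.4  314.4] [ 3.14   0.546 -0.673] F [-0.3  0.5  0.4] 94.3 0.0
[  0.   36.6 221.2 424.2  40.9 447.5 296.1] [-0. -0. -0. -0. -0. -0. -0. -0.  0.  0.  0.  0.]
[ 0.  0. 90.]
[ 0.  0. 90.]
[ 0. -0. 90.]
[ 0. -0. 90.]
```

```bash
cat > plan.py <<'E'
from kin import *
P,_=fit()
lo=np.array([-3.03,-.79,.23,-1.04,0,-2.55]);hi=np.array([3.03,2.21,2.52,4.18,3.07,2.55])
Rt=R.from_euler('z',-6.95,degrees=True); B=np.array([584,-57,0.])
def ik(t,A,q0):
    f=lambda q:(lambda T:np.concatenate([T[0]-t,300*(T[1]*R.from_euler('z',90,degrees=True)*A.inv()).as_rotvec()]))(fk(q,P))
    b=None
    for g in (q0,np.array([-.1,.3,1.4,0,1.4,1.6]),np.array([-.1,.7,1.2,0,.5,1.6])):
        s=least_squares(f,np.clip(g,lo+1e-3,hi-1e-3),bounds=(lo,hi))
        if b is None or s.cost<b.cost: b=s
        if b.cost<1e-3: break
    return b.x,b.cost
def canpt(th,s,n=30,y=0):
    """world point of leaning canister: s along from foot, n behind front face; th deg, resting on bar w/ foot on bench at th0"""
    a=np.radians(th); d=(8+95*np.sin(a))/np.cos(a)
    x=-d+s*np.sin(a)-n*np.cos(a); z=s*np.cos(a)+n*np.sin(a)
    return np.array([x,y,z])
def toolrot(p):
    # tool z direction (cos p,0,-sin p) in tray frame, y closing = -tray y, current-like (yaw -> tool y at -97deg)
    z=np.array([np.cos(np.radians(p)),0,-np.sin(np.radians(p))]); y=np.array([0,-1,0]); x=np.cross(y,z)
    return Rt*R.from_matrix(np.array([x,y,z]).T)
def tcp(c,p):
    A=toolrot(p); return Rt.apply(c)+B+A.apply([0,0,19]),A
if __name__=='__main__':
    for th0 in (35,40):
      for s in (50,60,75):
        for p in (40,50,60,70,80):
          out=[];q=np.array([-.1,.3,1.4,0,1.4,1.6])
          for rot in (0,30,60,80,90):
            c=canpt(th0,s)-[0,0,95]; c=R.from_euler('y',rot,degrees=True).apply(c)+[0,0,95]
            q,cost=ik(*tcp(c,p+rot),q)
            out.append((q[1:5].round(2).tolist(),round(cost,1)))
          print(th0,s,p,[o[1] for o in out],out[0][0],out[-1][0])
    for y in (0,):
     for th0,s in ((35,150),(40,150)):
      for p in (70,80,90):
        print('upper',th0,p,ik(*tcp(canpt(th0,s),p+th0),np.array([-.1,.5,1.2,0,2,1.6])))
E
python3 plan.py
```

```text
35 50 40 [np.float64(0.0), np.float64(0.0), np.float64(0.0), np.float64(0.0), np.float64(0.0)] [0.22, 2.35, 2.95, 0.31] [0.79, 1.01, -0.02, 2.04]
35 50 50 [np.float64(0.0), np.float64(0.0), np.float64(0.0), np.float64(0.0), np.float64(0.0)] [0.18, 2.26, 1.44, 0.04] [0.91, 0.89, -0.03, 2.22]
35 50 60 [np.float64(0.0), np.float64(0.0), np.float64(0.0), np.float64(0.0), np.float64(0.0)] [0.19, 2.15, 0.11, 0.28] [1.02, 0.77, -0.04, 2.4]
35 50 70 [np.float64(0.0), np.float64(0.0), np.float64(0.0), np.float64(0.0), np.float64(0.0)] [0.23, 2.02, 0.04, 0.54] [1.13, 0.67, -0.05, 2.56]
35 50 80 [np.float64(0.0), np.float64(0.0), np.float64(0.0), np.float64(0.0), np.float64(0.0)] [0.3, 1.89, 0.01, 0.77] [1.22, 0.6, -0.07, 2.72]
35 60 40 [np.float64(0.0), np.float64(0.0), np.float64(0.0), np.float64(0.0), np.float64(0.0)] [0.2, 2.33, 2.93, 0.28] [0.81, 0.98, -0.02, 2.04]
35 60 50 [np.float64(0.0), np.float64(0.0), np.float64(0.0), np.float64(0.0), np.float64(0.0)] [0.17, 2.24, 0.9, 0.05] [0.93, 0.85, -0.03, 2.23]
35 60 60 [np.float64(0.0), np.float64(0.0), np.float64(0.0), np.float64(0.0), np.fl
[... 3413 characters left out ...]
array([-0.15399894,  0.68312643,  1.15810476, -0.01400882,  1.73647306,
        1.53884901]), np.float64(3.5229602612189736e-26))
upper 35 90 (array([-0.15212515,  0.8048252 ,  1.01086535, -0.01893033,  1.93648426,
        1.53877349]), np.float64(2.4711239409762624e-26))
upper 40 70 (array([-0.15519239,  0.62475158,  1.24446589, -0.01160456,  1.62125305,
        1.53836152]), np.float64(8.902513093333004e-27))
upper 40 80 (array([-0.15309581,  0.74426116,  1.09715893, -0.01641724,  1.82351983,
        1.53915302]), np.float64(8.2234425797868545e-22))
upper 40 90 (array([-0.15141229,  0.86696554,  0.95121208, -0.02149844,  2.02123289,
        1.53836569]), np.float64(1.4218723845670658e-26))
```

The kinematic fit is exact. Plan: carry at s=150 with the tool down, lean at θ≈38°, then regrip at s=65 with tool pitch 62°. Now I descend to the grasp.

Request:
jog_arm(
  plan=[-0.006,0.005,-0.01,-5,-6,0,-0.012,0.01,-0.02,-10,-12.6,0,-0.019,0.015,-0.03,-15,-19,0,-0.019,0.015,-0.04,-19,-24,0,-0.019,0.015,-0.05,-19,-24,0,-0.019,0.015,-0.08,-19,-24,0,-0.019,0.015,-0.105,-19,-24,0,-0.019,0.015,-0.13,-19,-24,0,-0.019,0.015,-0.155,-19,-24,0,-0.019,0.015,-0.17,-19,-24,0,-0.019,0.015,-0.183,-19,-24,0,-0.019,0.015,-0.183,-19,-24,0,-0.019,0.015,-0.183,-19,-24,0],
)

```text
clock: 4.45
eef_pos: [434.6, -339.0, 138.1]
eef_rot: [3.142, -0.001, -0.673]
wrist_force: [-0.1, 1.2, -0.4]
finger_gap: 93.7
finger_force: 0.0
```

Request:
jog_arm(
  plan=[0,0,0,0,0,0,0,0,0,0,0,0,0,0,0,0,0,0,0,0,0,0,0,0,0,0,0,0,0,0,0,0,0,0,0,0,0,0,0,0,0,0,0,0,0,0,0,0],
  claw=0.05,
  force=45,
)

```text
clock: 5.25
eef_pos: [434.0, -338.5, 137.1]
eef_rot: [3.142, -0.0, -0.673]
wrist_force: [0.3, -0.3, 2.7]
finger_gap: 60.2
finger_force: 45.0
```

```bash
python3 -c "
from h import *
log()"
```

```text
5.25 [-0.729  0.339  1.573  0.     1.23   1.515] [ 434.  -338.5  137.1] [ 3.142 -0.    -0.673] F [ 0.3 -0.3  2.7] 60.2 45.0
```

Request:
jog_arm(
  plan=[0,0,0.02,0,0,0,0,0,0.05,0,0,0,0.002,0.015,0.07,0,0,2,0.006,0.045,0.07,0,0,5,0.01,0.08,0.07,0,0,8,0.014,0.115,0.07,0,0,12,0.018,0.15,0.07,0,0,16,0.022,0.185,0.07,0,0,20,0.027,0.22,0.07,0,0,24,0.031,0.25,0.07,0,0,27,0.034,0.275,0.07,0,0,29.6,0.036,0.29,0.07,0,0,31.6,0.0364,0.2953,0.06,0,0,31.6,0.0364,0.2953,0.04,0,0,31.6,0.0364,0.2953,0.025,0,0,31.6,0.0364,0.2953,0.015,0,0,31.6,0.0364,0.2953,0.01,0,0,31.6,0.0364,0.2953,0.01,0,0,31.6],
)

```text
clock: 7.05
eef_pos: [470.1, -43.4, 146.4]
eef_rot: [-3.142, 0.001, -0.123]
wrist_force: [0.2, 1.0, -2.5]
finger_gap: 59.7
finger_force: 45.0
```

```bash
python3 - <<'E'
from h import *
s=log()
from plan import *
import numpy as np
im,d,Pw,c=grab('scene','scene2')
cv2.imwrite('pics/scene2c.png',cv2.resize(im[90:330,280:520,::-1],(560,560)))
# tilt about front foot edge by th, raised 3mm
t0=s['eef_pos'];h0=t0[2]-137.1
for th in np.arange(0,39,4.75):
    e=Rt.apply([-84.4,0,0])+B
    off=Rt.inv().apply(np.array(t0)-e); off[2]-=h0
    r=R.from_euler('y',th,degrees=True).apply(off)
    n=e+Rt.apply(r)+[0,0,h0]
    print(th,np.round((n-t0)/1000,4),np.round(Rt.apply([0,th,0]),2))
E
```

```text
7.05 [-0.17   0.159  1.775 -0.     1.208  1.524] [470.1 -43.4 146.4] [-3.142e+00  1.000e-03 -1.230e-01] F [ 0.2  1.  -2.5] 59.7 45.0
att [-2.38673169  0.01627122 -0.08520541]
0.0 [ 0.  0. -0.] [0. 0. 0.]
4.75 [ 0.0114 -0.0014  0.002 ] [0.57 4.72 0.  ]
9.5 [ 0.0229 -0.0028  0.0031] [1.15 9.43 0.  ]
14.25 [ 0.0344 -0.0042  0.0032] [ 1.72 14.15  0.  ]
19.0 [ 0.0459 -0.0056  0.0024] [ 2.3  18.86  0.  ]
23.75 [ 0.0574 -0.007   0.0006] [ 2.87 23.58  0.  ]
28.5 [ 0.0686 -0.0084 -0.0022] [ 3.45 28.29  0.  ]
33.25 [ 0.0795 -0.0097 -0.0058] [ 4.02 33.01  0.  ]
38.0 [ 0.0902 -0.011  -0.0104] [ 4.6  37.72  0.  ]
```

View pics/scene2c.png

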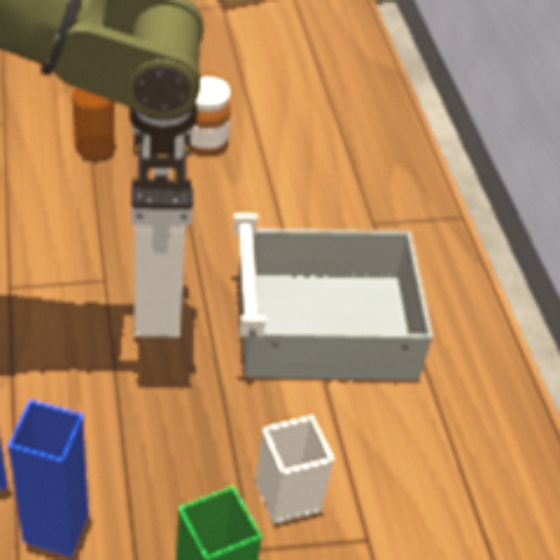

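The canister hangs upright in front of the bar, at (160,270) in the crop with the bar at (250,270), and is square to it. Now I tilt it.

Request:
jog_arm(
  plan=[0.0114,-0.0014,0.002,0.57,4.72,0,0.0229,-0.0028,0.0031,1.15,9.43,0,0.0344,-0.0042,0.0032,1.72,14.15,0,0.0459,-0.0056,0.0024,2.3,18.86,0,0.0574,-0.007,0.0006,2.87,23.58,0,0.0686,-0.0084,-0.0022,3.45,28.29,0,0.0795,-0.0097,-0.0058,4.02,33.01,0,0.0902,-0.011,-0.0104,4.6,37.72,0,0.0902,-0.011,-0.0124,4.6,37.72,0,0.0902,-0.011,-0.0154,4.6,37.72,0,0.0902,-0.011,-0.0154,4.6,37.72,0],
)

```text
clock: 8.2
eef_pos: [560.6, -54.1, 132.3]
eef_rot: [3.141, 0.661, -0.122]
wrist_force: [-1.0, 0.2, -2.8]
finger_gap: 59.9
finger_force: 45.0
```

```bash
python3 - <<'E'
from h import *
s=log()
im,d,Pw,c=grab('scene','scene3')
cv2.imwrite('pics/scene3c.png',cv2.resize(im[140:280,330:470,::-1],(560,560),interpolation=cv2.INTER_CUBIC))
E
```

```text
8.2 [-0.152  0.841  0.95  -0.02   2.011  1.539] [560.6 -54.1 132.3] [ 3.141  0.661 -0.122] F [-1.   0.2 -2.8] 59.9 45.0
att [-2.38673169  0.01627122 -0.08520541]
```

View pics/scene3c.png

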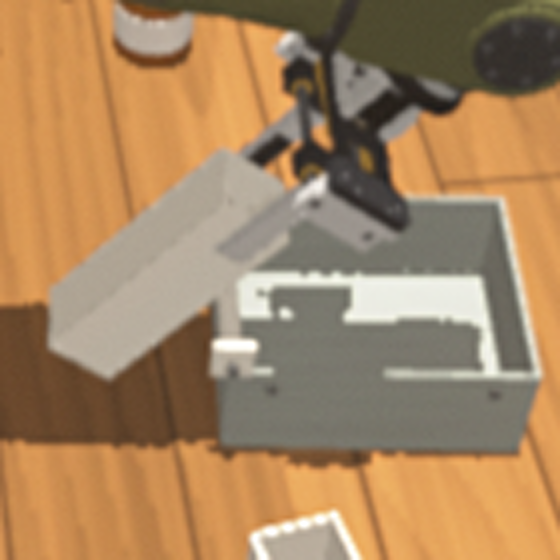

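The canister is tilted over the bar at (225,330) with its foot just off the bench. I lower it until the force shows contact.

Request:
jog_arm(
  plan=[0,0,-0.001,0,0,0,0,0,-0.002,0,0,0,0,0,-0.003,0,0,0,0,0,-0.004,0,0,0,0,0,-0.004,0,0,0],
)

```text
clock: 8.75
eef_pos: [560.5, -54.1, 127.4]
eef_rot: [3.141, 0.663, -0.122]
wrist_force: [-0.1, -0.4, -3.2]
finger_gap: 59.8
finger_force: 45.0
```

```bash
python3 - <<'E'
from h import *
s=log()
E
```

```text
8.75 [-0.151  0.847  0.952 -0.02   2.005  1.539] [560.5 -54.1 127.4] [ 3.141  0.663 -0.122] F [-0.1 -0.4 -3.2] 59.8 45.0
```

No contact yet, so I continue in small steps.

Request:
jog_arm(
  plan=[0,0,-0.001,0,0,0,0,0,-0.0015,0,0,0,0,0,-0.0015,0,0,0],
)

```text
clock: 9.05
eef_pos: [560.6, -54.1, 126.0]
eef_rot: [3.141, 0.663, -0.122]
wrist_force: [0.0, 0.0, -3.1]
finger_gap: 59.7
finger_force: 45.0
```

Request:
jog_arm(
  plan=[0,0,-0.001,0,0,0,0,0,-0.0015,0,0,0,0,0,-0.0015,0,0,0],
)

```text
clock: 9.35
eef_pos: [560.7, -54.1, 125.6]
eef_rot: [3.141, 0.662, -0.122]
wrist_force: [1.7, -0.7, 5.5]
finger_gap: 59.5
finger_force: 45.0
```

Request:
jog_arm(
  plan=[0,0,0,0,0,0,0,0,0,0,0,0,0,0,0,0,0,0,0,0,0,0,0,0,0,0,0,0,0,0,0,0,0,0,0,0,0,0,0,0,0,0],
  claw=0.094,
)

```text
clock: 10.05
eef_pos: [560.6, -54.1, 124.5]
eef_rot: [3.141, 0.663, -0.122]
wrist_force: [0.1, 0.1, -0.4]
finger_gap: 93.7
finger_force: 0.0
```

Request:
jog_arm(
  plan=[0.012,-0.0015,0.016,0,0,0,0.03,-0.004,0.039,0,0,0,0.055,-0.007,0.071,0,0,0,0.08,-0.01,0.103,0,0,0,0.08,-0.01,0.14,0,0,0,0.08,-0.01,0.18,0,0,0,0.08,-0.01,0.2,0,0,0,0.08,-0.01,0.2,0,0,0],
)

```text
clock: 10.85
eef_pos: [614.8, -61.4, 316.7]
eef_rot: [3.141, 0.648, -0.122]
wrist_force: [-0.8, -0.3, 0.5]
finger_gap: 93.8
finger_force: 0.0
```

```bash
python3 - <<'E'
from h import *
s=log()
im,d,Pw,c=grab('scene','scene4'); np.save('scene4P.npy',Pw)
cv2.imwrite('pics/scene4c.png',cv2.resize(im[140:280,330:470,::-1],(560,560),interpolation=cv2.INTER_CUBIC))
C=im.astype(int); 
m=(C.max(2)-C.min(2)<45)&(C.mean(2)>90)&(Pw[...,2]>6)
v,u=np.mgrid[0:400,0:640]; m&=(u>335)&(u<405)&(v>160)&(v<240)
from plan import Rt,B
T=Rt.inv().apply(Pw.reshape(-1,3)-B).reshape(Pw.shape)
# near side face (normal -y): y ~ -30, x<-10
k=T[m&(T[...,0]<-12)&(T[...,0]>-150)&(abs(T[...,1])<40)]
f=k[abs(k[:,1]+30)<6]; print(len(k),len(f),np.median(f,0))
r=cv2.minAreaRect(f[:,[0,2]].astype(np.float32)); print('side face xz',r, cv2.boxPoints(r).round())
b=k[(abs(k[:,1])<25)]; 
l=cv2.fitLine(b[:,[0,2]].astype(np.float32),cv2.DIST_HUBER,0,.01,.01).ravel(); print('back line',l,'theta',np.degrees(np.arctan2(l[0],l[1])),b[:,1].min(),b[:,1].max(),len(b))
E
```

```text
10.85 [-0.15   1.008  0.235 -0.031  2.546  1.523] [614.8 -61.4 316.7] [ 3.141  0.648 -0.122] F [-0.8 -0.3  0.5] 93.8 0.0
att [-2.38673169  0.01627122 -0.08520541]
1297 778 [-59.0114788  -30.35642155  86.65645883]
side face xz ((-49.846588134765625, 94.97752380371094), (198.47183227539062, 65.33141326904297), 51.94392395019531) [[-137.   37.]
 [ -85.   -3.]
 [  37.  153.]
 [ -14.  193.]]
back line [  0.6166088   0.7872697 -69.916954  116.0379   ] theta 38.068913 -24.98847246518916 24.412972472522256 532
```

View pics/scene4c.png

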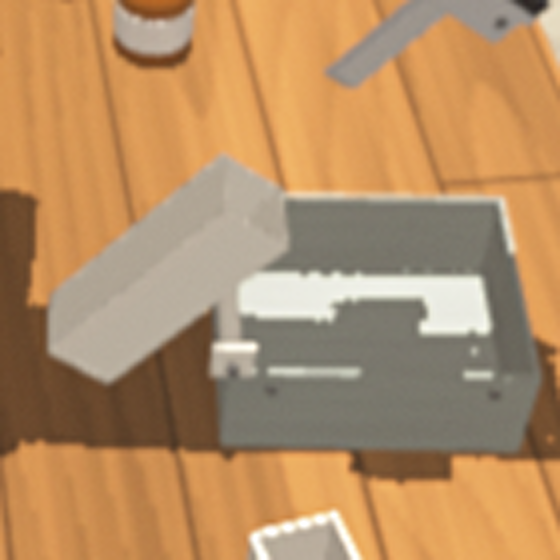

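The canister leans on the bar as planned: θ=38.1°, centred, foot edge at x≈-85 in the tray frame. Next I work out the regrip moves.

```bash
python3 - <<'E'
from plan import *
from h import manip
s=manip.read_state(); t0=np.array(s['eef_pos']); A0=R.from_euler('xyz',s['eef_rot'])
u=lambda p:np.array([np.cos(np.radians(p)),0,-np.sin(np.radians(p))])
g=canpt(38.05,65); q=np.array(s['joints'])
print('p now',np.degrees(np.arctan2(-A0.apply([0,0,1])[2],Rt.inv().apply(A0.apply([0,0,1]))[0])))
for nm,T,p in (('w1',[-50,0,330],110),('w2',[-110,0,300],85),('pre',g+19*u(62)-120*u(62),62),('grasp',g+19*u(62),62)):
    T=np.array(T,float); w=Rt.apply(T)+B; A=toolrot(p); q,c=ik(w,A,q)
    print(nm,'tcp',w.round(1),'shift',((w-t0)/1000).round(4),'turn',(A*A0.inv()).as_rotvec(degrees=True).round(2),'rot',A.as_euler('xyz').round(3),'q',q.round(2),round(c,2))
E
```

```text
p now 127.21031982269855
w1 tcp [534.4 -50.9 330. ] shift [-0.0808  0.0105  0.015 ] turn [ -2.08 -17.08   0.04] rot [ 3.142  0.349 -0.121] q [-0.16  0.46  1.01 -0.01  2.03  1.53] 0.0
w2 tcp [474.8 -43.7 300. ] shift [-0.1404  0.0177 -0.015 ] turn [-5.11e+00 -4.19e+01  4.00e-02] rot [ 3.142 -0.087 -0.121] q [-0.17  0.01  1.58  0.    1.46  1.52] 0.0
pre tcp [469.4 -43.  158.9] shift [-0.1458  0.0184 -0.1561] turn [-7.900e+00 -6.473e+01  4.000e-02] rot [ 3.142 -0.489 -0.121] q [-0.19 -0.14  2.14  0.05  0.66  1.47] 0.0
grasp tcp [525.3 -49.8  52.9] shift [-0.0899  0.0116 -0.2621] turn [-7.900e+00 -6.473e+01  4.000e-02] rot [ 3.142 -0.489 -0.121] q [-0.18  0.18  2.11  0.08  0.37  1.45] 0.0
```

Request:
jog_arm(
  plan=[-0.025,0.003,0.005,-0.7,-5.7,0,-0.05,0.006,0.01,-1.4,-11.4,0,-0.08,0.0105,0.015,-2.1,-17,0,-0.1,0.013,0.005,-3,-25,0,-0.12,0.015,-0.005,-4,-33,0,-0.14,0.0177,-0.015,-5.1,-41.9,0,-0.14,0.0177,-0.015,-5.1,-41.9,0,-0.14,0.0177,-0.015,-5.1,-41.9,0],
)

```text
clock: 11.7
eef_pos: [474.1, -43.5, 298.1]
eef_rot: [-3.141, -0.09, -0.122]
wrist_force: [0.9, 0.9, 1.1]
finger_gap: 93.8
finger_force: 0.0
```

```bash
python3 - <<'E'
from plan import *
from h import *
s=log(); t0=np.array(s['eef_pos']); A0=R.from_euler('xyz',s['eef_rot'])
for nm,w,p in (('pre',[469.4,-43,158.9],62),('grasp',[525.3,-49.8,52.9],62)):
    A=toolrot(p); print(nm,((np.array(w)-t0)/1000).round(4),(A*A0.inv()).as_rotvec(degrees=True).round(2))
E
```

```text
11.7 [-0.172  0.004  1.592  0.005  1.455  1.521] [474.1 -43.5 298.1] [-3.141 -0.09  -0.122] F [0.9 0.9 1.1] 93.8 0.0
pre [-0.0047  0.0005 -0.1392] [ -2.8  -22.68   0.03]
grasp [ 0.0512 -0.0063 -0.2452] [ -2.8  -22.68   0.03]
```

Commanded and measured poses agree. Next come the pre-grasp and then the straight-in approach.

Request:
jog_arm(
  plan=[0,0,-0.03,-0.9,-7.5,0,-0.003,0,-0.06,-1.8,-15,0,-0.005,0.0005,-0.1,-2.8,-22.7,0,-0.005,0.0005,-0.139,-2.8,-22.7,0,-0.005,0.0005,-0.139,-2.8,-22.7,0,0.005,-0.0007,-0.158,-2.8,-22.7,0,0.016,-0.002,-0.178,-2.8,-22.7,0,0.026,-0.0033,-0.197,-2.8,-22.7,0,0.036,-0.0045,-0.216,-2.8,-22.7,0,0.044,-0.0055,-0.231,-2.8,-22.7,0,0.051,-0.0063,-0.245,-2.8,-22.7,0,0.051,-0.0063,-0.245,-2.8,-22.7,0,0.051,-0.0063,-0.245,-2.8,-22.7,0],
)

```text
clock: 13.0
eef_pos: [527.1, -50.2, 54.8]
eef_rot: [-3.141, -0.483, -0.122]
wrist_force: [0.1, 0.2, 0.7]
finger_gap: 94.3
finger_force: 0.0
```

```bash
python3 - <<'E'
from h import *
s=log()
im,d,Pw,c=grab('scene','scene5')
cv2.imwrite('pics/scene5c.png',cv2.resize(im[140:280,300:440,::-1],(560,560),interpolation=cv2.INTER_CUBIC))
E
```

```text
13.0 [-0.179  0.181  2.096  0.072  0.384  1.453] [527.1 -50.2  54.8] [-3.141 -0.483 -0.122] F [0.1 0.2 0.7] 94.3 0.0
att [-2.38673169  0.01627122 -0.08520541]
```

View pics/scene5c.png

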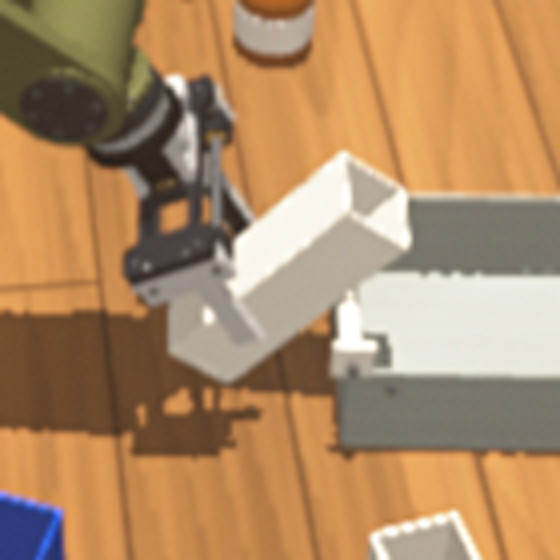

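The fingers straddle the lower half at (235,310), and the canister still leans on the bar. I close the gripper and compute the tipping arc about the bar.

Request:
jog_arm(
  plan=[0,0,0,0,0,0,0,0,0,0,0,0,0,0,0,0,0,0,0,0,0,0,0,0,0,0,0,0,0,0,0,0,0,0,0,0,0,0,0,0,0,0,0,0,0,0,0,0],
  claw=0.05,
  force=55,
)

```text
clock: 13.85
eef_pos: [526.1, -50.0, 53.7]
eef_rot: [-3.141, -0.483, -0.122]
wrist_force: [-3.8, 0.7, 3.8]
finger_gap: 59.5
finger_force: 55.0
```

```bash
python3 - <<'E'
from plan import *
from h import *
s=log(); t0=np.array(s['eef_pos']); A0=R.from_euler('xyz',s['eef_rot']); q=np.array(s['joints'])
c=B+[0,0,95]
rows=[]
for a in list(range(5,91,5)):
    r=R.from_rotvec(Rt.apply([0,np.radians(a),0]))
    n=c+r.apply(t0-c)+[0,0,0]
    n+= Rt.apply(R.from_euler('y',a,degrees=True).apply([-1.0*.788,0,1.0*.616]))*min(1,a/10)  # 1 mm off along canister back normal
    q2,cost=ik(n,r*A0,q); dq=abs(q2-q).max(); q=q2
    rows.append(np.r_[((n-t0)/1000).round(4),(r.as_rotvec(degrees=True)).round(2)])
    print(a,rows[-1].tolist(),q.round(2),round(cost,2))
E
```

```text
13.85 [-0.179  0.181  2.099  0.072  0.381  1.453] [526.1 -50.   53.7] [-3.141 -0.483 -0.122] F [-3.8  0.7  3.8] 59.5 55.0
5 [-0.0037, 0.0005, 0.0056, 0.61, 4.96, 0.0] [-0.18  0.19  2.04  0.04  0.52  1.48] 0.0
10 [-0.0069, 0.0008, 0.0115, 1.21, 9.93, 0.0] [-0.17  0.2   1.97  0.03  0.66  1.5 ] 0.0
15 [-0.0092, 0.0011, 0.0173, 1.82, 14.89, 0.0] [-0.17  0.23  1.91  0.02  0.78  1.51] 0.0
20 [-0.011, 0.0013, 0.0233, 2.42, 19.85, 0.0] [-0.17  0.26  1.83  0.01  0.91  1.52] 0.0
25 [-0.0123, 0.0015, 0.0294, 3.03, 24.82, 0.0] [-0.17  0.3   1.76  0.    1.03  1.53] 0.0
30 [-0.0131, 0.0016, 0.0356, 3.63, 29.78, 0.0] [-0.16  0.34  1.69 -0.    1.15  1.53] 0.0
35 [-0.0133, 0.0016, 0.0419, 4.24, 34.74, 0.0] [-0.16  0.39  1.61 -0.01  1.27  1.53] 0.0
40 [-0.013, 0.0016, 0.0481, 4.84, 39.71, 0.0] [-0.16  0.44  1.53 -0.01  1.38  1.53] 0.0
45 [-0.0121, 0.0015, 0.0543, 5.45, 44.67, 0.0] [-0.16  0.5   1.45 -0.01  1.5   1.54] 0.0
50 [-0.0107, 0.0013, 0.0604, 6.05, 49.63, 0.0] [-0.16  0.56  1.37 -0.01  1.61  1.54] 0.0
55 [-0.0088, 0.0011, 0.0664, 6.66, 54.6, 0.0] [-0.16  0.62  1.29 -0.02  1.72  1.54] 0.0
60 [-0.0064, 0.0008, 0.0721, 7.26, 59.56, 0.0] [-0.15  0.68  1.2  -0.02  1.82  1.54] 0.0
65 [-0.0035, 0.0004, 0.0777, 7.87, 64.52, 0.0] [-0.15  0.74  1.12 -0.02  1.93  1.54] 0.0
70 [-0.0001, 0.0, 0.0829, 8.47, 69.49, 0.0] [-0.15  0.81  1.03 -0.02  2.04  1.54] 0.0
75 [0.0037, -0.0005, 0.0878, 9.08, 74.45, 0.0] [-0.15  0.88  0.95 -0.03  2.15  1.54] 0.0
80 [0.0079, -0.001, 0.0924, 9.68, 79.41, 0.0] [-0.15  0.95  0.86 -0.03  2.25  1.53] 0.0
85 [0.0126, -0.0015, 0.0966, 10.29, 84.38, 0.0] [-0.15  1.02  0.77 -0.03  2.36  1.53] 0.0
90 [0.0175, -0.0021, 0.1004, 10.89, 89.34, 0.0] [-0.15  1.09  0.67 -0.04  2.47  1.53] 0.0
```

Request:
jog_arm(
  plan=[-0.0033,0.0005,0.0053,0.61,4.96,0,-0.0062,0.0008,0.0108,1.21,9.93,0,-0.0086,0.0011,0.0165,1.82,14.89,0,-0.0105,0.0013,0.0225,2.42,19.85,0,-0.0118,0.0015,0.0285,3.03,24.82,0,-0.0127,0.0016,0.0347,3.63,29.78,0,-0.013,0.0016,0.0409,4.24,34.74,0,-0.0128,0.0016,0.0471,4.84,39.71,0,-0.0128,0.0016,0.0471,4.84,39.71,0,-0.0128,0.0016,0.0471,4.84,39.71,0],
)

```text
clock: 14.85
eef_pos: [513.8, -48.6, 100.4]
eef_rot: [3.141, 0.213, -0.122]
wrist_force: [1.2, 0.1, 1.4]
finger_gap: 59.6
finger_force: 55.0
```

```bash
python3 - <<'E'
from plan import *
from h import *
s=log(); t0=np.array(s['eef_pos']); A0=R.from_euler('xyz',s['eef_rot'])
c=B+[0,0,95]
for a in list(range(5,56,5)):
    r=R.from_rotvec(Rt.apply([0,np.radians(a),0])); n=c+r.apply(t0-c)
    print(a,((n-t0)/1000).round(4).tolist(),(r.as_rotvec(degrees=True)).round(2).tolist())
E
```

```text
14.85 [-0.16   0.445  1.532 -0.009  1.378  1.535] [513.8 -48.6 100.4] [ 3.141  0.213 -0.122] F [1.2 0.1 1.4] 59.6 55.0
5 [0.0007, -0.0001, 0.0061] [0.61, 4.96, 0.0]
10 [0.002, -0.0002, 0.0122] [1.21, 9.93, 0.0]
15 [0.0038, -0.0005, 0.0181] [1.82, 14.89, 0.0]
20 [0.0061, -0.0007, 0.0238] [2.42, 19.85, 0.0]
25 [0.0088, -0.0011, 0.0294] [3.03, 24.82, 0.0]
30 [0.0121, -0.0015, 0.0346] [3.63, 29.78, 0.0]
35 [0.0157, -0.0019, 0.0396] [4.24, 34.74, 0.0]
40 [0.0198, -0.0024, 0.0442] [4.84, 39.71, 0.0]
45 [0.0243, -0.003, 0.0484] [5.45, 44.67, 0.0]
50 [0.0291, -0.0036, 0.0522] [6.05, 49.63, 0.0]
55 [0.0343, -0.0042, 0.0556] [6.66, 54.6, 0.0]
```

Request:
jog_arm(
  plan=[0.0007,-0.0001,0.0061,0.61,4.96,0,0.002,-0.0002,0.0122,1.21,9.93,0,0.0038,-0.0005,0.0181,1.82,14.89,0,0.0061,-0.0007,0.0238,2.42,19.85,0,0.0088,-0.0011,0.0294,3.03,24.82,0,0.0121,-0.0015,0.0346,3.63,29.78,0,0.0157,-0.0019,0.0396,4.24,34.74,0,0.0198,-0.0024,0.0442,4.84,39.71,0,0.0243,-0.003,0.0484,5.45,44.67,0,0.0291,-0.0036,0.0522,6.05,49.63,0,0.0343,-0.0042,0.0556,6.66,54.6,0,0.0343,-0.0042,0.0556,6.66,54.6,0,0.0343,-0.0042,0.0556,6.66,54.6,0,0.0343,-0.0042,0.0556,6.66,54.6,0,0.0343,-0.0042,0.0556,6.66,54.6,0,0.0343,-0.0042,0.0556,6.66,54.6,0,0.0343,-0.0042,0.0556,6.66,54.6,0,0.0343,-0.0042,0.0556,6.66,54.6,0,0.0343,-0.0042,0.0556,6.66,54.6,0,0.0343,-0.0042,0.0556,6.66,54.6,0],
)

```text
clock: 16.85
eef_pos: [547.6, -52.6, 156.3]
eef_rot: [3.141, 1.176, -0.122]
wrist_force: [0.8, 0.5, -2.0]
finger_gap: 59.6
finger_force: 55.0
```

```bash
python3 - <<'E'
from h import *
s=log()
im,d,Pw,c=grab('scene','scene6'); a=cv2.resize(im[140:280,330:490,::-1],(400,350),interpolation=cv2.INTER_CUBIC)
im,d,Pw,c=grab('top','top6'); b=cv2.resize(im[80:220,300:460,::-1],(400,350),interpolation=cv2.INTER_CUBIC)
cv2.imwrite('pics/c6.png',np.hstack([a,b]))
E
```

```text
16.85 [-0.149  1.162  0.586 -0.047  2.568  1.521] [547.6 -52.6 156.3] [ 3.141  1.176 -0.122] F [ 0.8  0.5 -2. ] 59.6 55.0
att [-2.38673169  0.01627122 -0.08520541]
att [-3.07036049 -0.01940927 -1.59484583]
```

View pics/c6.png

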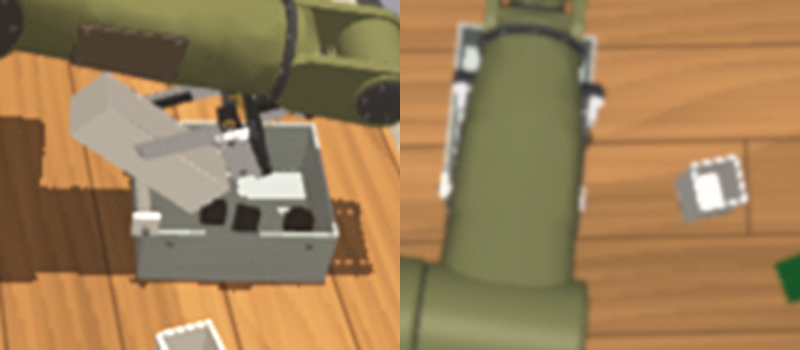

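Three caps show in the tray at (213,210), (245,217) and (298,217) of the left crop. The fourth is hidden, so I check with the wrist camera.

```bash
python3 - <<'E'
from h import *
from plan import Rt,B
im,d,Pw,c=grab('wrist','w7')
T=Rt.inv().apply(Pw.reshape(-1,3)-B).reshape(Pw.shape)
C=im.astype(int)
ins=(T[...,0]>6)&(T[...,0]<216)&(abs(T[...,1])<86)&(T[...,2]>10)&(T[...,2]<70)&(C.mean(2)<60)
n,L,S,ce=cv2.connectedComponentsWithStats(ins.astype(np.uint8))
for i in range(1,n):
    if S[i,4]>60: print(S[i],np.median(T[L==i],0).round(),np.ptp(T[L==i],axis=0).round())
E
```

```text
att [ 1.72578368e+00 -3.23401271e-04 -1.69169286e+00]
```

View pics/w7.png

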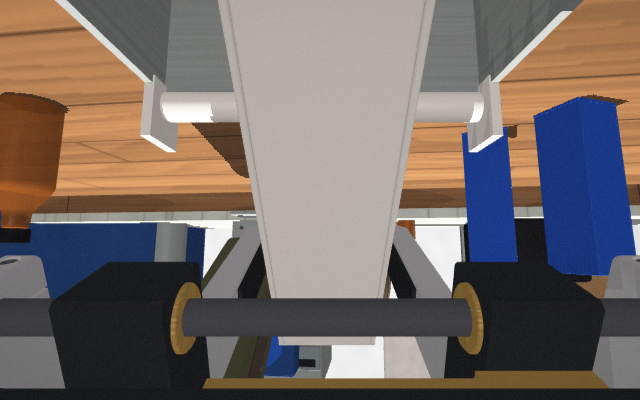

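The wrist picture shows only the inverted canister resting on the bar at (320,107); the tray interior is out of view. I hold a little longer with a small shake, and compute the way back.

```bash
python3 - <<'E'
from plan import *
from h import *
s=log(); t0=np.array(s['eef_pos'])
c=B+[0,0,95]
for a in list(range(-5,-96,-5)):
    r=R.from_rotvec(Rt.apply([0,np.radians(a),0])); n=c+r.apply(t0-c)
    print(*((n-t0)/1000).round(4).tolist(),*(r.as_rotvec(degrees=True)).round(2).tolist(),sep=', ',end=',\n')
E
```

```text
17.0 [-0.149  1.163  0.586 -0.047  2.568  1.521] [547.6 -52.6 156.3] [ 3.141  1.176 -0.122] F [-0.2 -1.2 -1.1] 59.6 55.0
-0.0052, 0.0006, -0.0034, -0.61, -4.96, 0.0,
-0.01, 0.0012, -0.0073, -1.21, -9.93, 0.0,
-0.0145, 0.0018, -0.0116, -1.82, -14.89, 0.0,
-0.0186, 0.0023, -0.0162, -2.42, -19.85, 0.0,
-0.0223, 0.0027, -0.0212, -3.03, -24.82, 0.0,
-0.0255, 0.0031, -0.0266, -3.63, -29.78, 0.0,
-0.0283, 0.0034, -0.0321, -4.24, -34.74, 0.0,
-0.0306, 0.0037, -0.0379, -4.84, -39.71, 0.0,
-0.0323, 0.0039, -0.0439, -5.45, -44.67, 0.0,
-0.0336, 0.0041, -0.05, -6.05, -49.63, 0.0,
-0.0343, 0.0042, -0.0562, -6.66, -54.6, 0.0,
-0.0345, 0.0042, -0.0624, -7.26, -59.56, 0.0,
-0.0341, 0.0042, -0.0686, -7.87, -64.52, 0.0,
-0.0332, 0.004, -0.0748, -8.47, -69.49, 0.0,
-0.0318, 0.0039, -0.0808, -9.08, -74.45, 0.0,
-0.0298, 0.0036, -0.0868, -9.68, -79.41, 0.0,
-0.0273, 0.0033, -0.0925, -10.29, -84.38, 0.0,
-0.0244, 0.003, -0.098, -10.89, -89.34, 0.0,
-0.021, 0.0026, -0.1032, -11.5, -94.3, 0.0,
```

Request:
jog_arm(
  plan=[0.0005,0,0.0008,0.6,4.9,0,0,0,0,0,0,0,0.0005,0,0.0008,0.6,4.9,0,0,0,0,0,0,0,0,0,0,0,0,0,0,0,0,0,0,0,0,0,0,0,0,0,0,0,0,0,0,0],
)

```text
clock: 17.8
eef_pos: [547.6, -52.6, 156.5]
eef_rot: [3.141, 1.176, -0.122]
wrist_force: [0.0, 0.5, -2.0]
finger_gap: 59.8
finger_force: 55.0
```

```bash
python3 - <<'E'
from h import *
s=log()
E
```

```text
17.8 [-0.149  1.163  0.586 -0.047  2.569  1.521] [547.6 -52.6 156.5] [ 3.141  1.176 -0.122] F [ 0.   0.5 -2. ] 59.8 55.0
```

```bash
python3 - <<'E'
from h import *
from plan import Rt,B
for cam in ('scene','top'):
    im,d,Pw,c=grab(cam,cam+'8')
    T=Rt.inv().apply(Pw.reshape(-1,3)-B).reshape(Pw.shape); C=im.astype(int)
    ins=(T[...,0]>6)&(T[...,0]<218)&(abs(T[...,1])<88)&(T[...,2]>8)&(T[...,2]<75)&(C.max(2)<75)
    n,L,S,ce=cv2.connectedComponentsWithStats(ins.astype(np.uint8))
    for i in range(1,n):
        if S[i,4]>8: print(cam,S[i],np.median(T[L==i],0).round(),np.ptp(T[L==i],axis=0).round())
E
```

```text
att [-2.38673169  0.01627122 -0.08520541]
scene [410 220  11  10  88] [ 92. -11.  30.] [31. 26. 31.]
scene [423 222  11  11  96] [130. -21.  32.] [29. 30. 26.]
scene [443 223  13   9  95] [194. -19.  31.] [37. 33. 27.]
att [-3.07036049 -0.01940927 -1.59484583]
```

Request:
jog_arm(
  plan=[-0.0052,0.0006,-0.0034,-0.61,-4.96,0,-0.01,0.0012,-0.0073,-1.21,-9.93,0,-0.0145,0.0018,-0.0116,-1.82,-14.89,0,-0.0186,0.0023,-0.0162,-2.42,-19.85,0,-0.0223,0.0027,-0.0212,-3.03,-24.82,0,-0.0255,0.0031,-0.0266,-3.63,-29.78,0,-0.0283,0.0034,-0.0321,-4.24,-34.74,0,-0.0306,0.0037,-0.0379,-4.84,-39.71,0,-0.0323,0.0039,-0.0439,-5.45,-44.67,0,-0.0336,0.0041,-0.05,-6.05,-49.63,0,-0.0343,0.0042,-0.0562,-6.66,-54.6,0,-0.0345,0.0042,-0.0624,-7.26,-59.56,0,-0.0345,0.0042,-0.0624,-7.26,-59.56,0,-0.0345,0.0042,-0.0624,-7.26,-59.56,0],
)

```text
clock: 19.3
eef_pos: [513.0, -48.5, 94.5]
eef_rot: [3.141, 0.13, -0.122]
wrist_force: [0.5, 0.7, -2.2]
finger_gap: 59.5
finger_force: 55.0
```

```bash
cat > caps.py <<'E'
from h import *
from plan import *
s=log()
for cam in ('scene','top','wrist'):
    im,d,Pw,c=grab(cam,cam+'_%d'%(s['clock']*100))
    T=Rt.inv().apply(Pw.reshape(-1,3)-B).reshape(Pw.shape); C=im.astype(int)
    ins=(T[...,0]>-150)&(T[...,0]<218)&(abs(T[...,1])<88)&(T[...,2]>8)&(T[...,2]<75)&(C.max(2)<75)
    n,L,S,ce=cv2.connectedComponentsWithStats(ins.astype(np.uint8))
    for i in range(1,n):
        if S[i,4]>8: print(cam,S[i],np.median(T[L==i],0).round(),np.ptp(T[L==i],axis=0).round())
E
python3 caps.py; python3 - <<'E'
from plan import *
from h import *
s=log(); t0=np.array(s['eef_pos'])
c=B+[0,0,95]
for a in list(range(-5,-36,-5)):
    r=R.from_rotvec(Rt.apply([0,np.radians(a),0])); n=c+r.apply(t0-c)
    print(*((n-t0)/1000).round(4).tolist(),*(r.as_rotvec(degrees=True)).round(2).tolist(),sep=', ',end=',\n')
E
```

```text
19.3 [-0.162  0.395  1.608 -0.006  1.269  1.532] [513.  -48.5  94.5] [ 3.141  0.13  -0.122] F [ 0.5  0.7 -2.2] 59.5 55.0
att [-2.38673169  0.01627122 -0.08520541]
scene [411 220   9  10  70] [ 93. -11.  32.] [25. 24. 32.]
scene [424 223   9   9  60] [130. -23.  32.] [25. 23. 26.]
scene [444 224  11   8  76] [193. -23.  31.] [32. 28. 19.]
att [-3.07036049 -0.01940927 -1.59484583]
top [351 100   7  10  61] [192. -11.  35.] [30. 22. 16.]
top [347 119   8   9  58] [127.  -7.  38.] [24. 25. 26.]
top [361 125  10  10  56] [112. -56.  38.] [31. 31. 24.]
top [343 131   8   4  30] [94.  6. 39.] [13. 25. 22.]
att [ 2.77150234e+00 -1.03378086e-04 -1.69193133e+00]
wrist [ 429    0   52   93 3174] [ 34. -84.  47.] [61.  7. 67.]
wrist [210  91  14   2  16] [ 3. 83. 16.] [ 0. 10.  8.]
19.45 [-0.162  0.397  1.607 -0.006  1.268  1.532] [513.5 -48.5  93.9] [ 3.142  0.13  -0.122] F [ 0.5  0.2 -1.6] 59.8 55.0
0.0004, -0.0, -0.0062, -0.61, -4.96, 0.0,
0.0013, -0.0002, -0.0123, -1.21, -9.93, 0.0,
0.0027, -0.0003, -0.0183, -1.82, -14.89, 0.0,
0.0046, -0.0006, -0.0242, -2.42, -19.85, 0.0,
0.007, -0.0009, -0.0299, -3.03, -24.82, 0.0,
0.01, -0.0012, -0.0353, -3.63, -29.78, 0.0,
0.0133, -0.0016, -0.0405, -4.24, -34.74, 0.0,
```

The top camera sees all four caps in the tray, at tray coordinates (192,-11), (127,-7), (112,-56) and (94,6). I lower the canister back to the lean.

Request:
jog_arm(
  plan=[0.0004,0,-0.0062,-0.61,-4.96,0,0.0013,-0.0002,-0.0123,-1.21,-9.93,0,0.0027,-0.0003,-0.0183,-1.82,-14.89,0,0.0046,-0.0006,-0.0242,-2.42,-19.85,0,0.007,-0.0009,-0.0299,-3.03,-24.82,0,0.01,-0.0012,-0.0353,-3.63,-29.78,0,0.0114,-0.0014,-0.0375,-3.9,-31.8,0,0.0121,-0.0015,-0.0385,-4,-32.8,0,0.0127,-0.0016,-0.0395,-4.1,-33.8,0,0.0127,-0.0016,-0.0395,-4.1,-33.8,0],
)

```text
clock: 20.45
eef_pos: [526.8, -50.2, 55.2]
eef_rot: [-3.141, -0.467, -0.122]
wrist_force: [-2.8, -0.1, 5.6]
finger_gap: 59.8
finger_force: 55.0
```

```bash
python3 -c "
from h import *
log()"
```

```text
20.45 [-0.179  0.183  2.085  0.066  0.408  1.459] [526.8 -50.2  55.2] [-3.141 -0.467 -0.122] F [-2.8 -0.1  5.6] 59.8 55.0
```

Request:
jog_arm(
  plan=[0.0003,0,-0.0005,-0.06,-0.5,0,0.0005,-0.0001,-0.001,-0.11,-0.9,0,0.0005,-0.0001,-0.001,-0.11,-0.9,0],
)

```text
clock: 20.75
eef_pos: [528.2, -50.4, 55.3]
eef_rot: [-3.141, -0.485, -0.122]
wrist_force: [-3.2, 1.1, 13.5]
finger_gap: 59.6
finger_force: 55.0
```

Request:
jog_arm(
  plan=[0,0,0,0,0,0,0,0,0,0,0,0,0,0,0,0,0,0,0,0,0,0,0,0,0,0,0,0,0,0,0,0,0,0,0,0,0,0,0,0,0,0],
  claw=0.094,
)

```text
clock: 21.45
eef_pos: [526.3, -50.1, 53.4]
eef_rot: [-3.141, -0.482, -0.122]
wrist_force: [0.7, -0.6, 1.0]
finger_gap: 93.8
finger_force: 0.0
```

Request:
jog_arm(
  plan=[-0.005,0.0006,0.01,0,0,0,-0.014,0.0017,0.027,0,0,0,-0.026,0.003,0.05,0,0,0,-0.041,0.005,0.078,0,0,0,-0.056,0.0067,0.106,0,0,0,-0.056,0.0067,0.14,0,0,0,-0.056,0.0067,0.18,0,0,0,-0.056,0.0067,0.22,0,0,0,-0.056,0.0067,0.22,0,0,0,-0.056,0.0067,0.22,0,0,0],
)

```text
clock: 22.45
eef_pos: [470.3, -43.4, 273.5]
eef_rot: [-3.141, -0.482, -0.122]
wrist_force: [-0.2, -0.5, -0.6]
finger_gap: 93.8
finger_force: 0.0
```

```bash
python3 caps.py; python3 - <<'E'
from plan import *
from h import *
im,d,Pw,c=grab('scene','scene9')
C=im.astype(int); m=(C.max(2)-C.min(2)<45)&(C.mean(2)>90)&(Pw[...,2]>6)
v,u=np.mgrid[0:400,0:640]; m&=(u>335)&(u<405)&(v>160)&(v<240)
T=Rt.inv().apply(Pw.reshape(-1,3)-B).reshape(Pw.shape)
k=T[m&(T[...,0]<-12)&(T[...,0]>-150)&(abs(T[...,1])<40)]
f=k[abs(k[:,1]+30)<6]; print(len(k),len(f),np.median(f,0))
r=cv2.minAreaRect(f[:,[0,2]].astype(np.float32)); print(cv2.boxPoints(r).round())
b=k[abs(k[:,1])<25]
l=cv2.fitLine(b[:,[0,2]].astype(np.float32),cv2.DIST_HUBER,0,.01,.01).ravel(); print('theta',np.degrees(np.arctan2(l[0],l[1])))
# bystanders: compare top depth first/now
P1=np.load('top1P.npy'); im1=np.load('top1.npz')['im'].astype(int)
imt,dt,Pt,_=grab('top','top9')
for n,(x0,y0,x1,y1) in dict(bottles=(160,140,260,235),short=(408,138,442,170)).items():
    print(n,abs(im1[y0:y1,x0:x1]-imt[y0:y1,x0:x1].astype(int)).max(2).mean().round(1),np.nanmedian(abs(P1[y0:y1,x0:x1,2]-Pt[y0:y1,x0:x1,2])).round(1))
E
```

```text
22.45 [-0.19  -0.253  1.948  0.039  0.965  1.488] [470.3 -43.4 273.5] [-3.141 -0.482 -0.122] F [-0.2 -0.5 -0.6] 93.8 0.0
att [-2.38673169  0.01627122 -0.08520541]
scene [411 220   9  10  73] [ 92. -11.  31.] [25. 24. 30.]
scene [424 223   9   9  64] [130. -22.  32.] [25. 23. 22.]
scene [444 224  11   8  78] [194. -22.  31.] [31. 28. 19.]
att [-3.07036049 -0.01940927 -1.59484583]
top [350 100   8  10  63] [194. -11.  34.] [32. 24. 17.]
top [347 119   8   9  58] [128.  -7.  38.] [26. 25. 22.]
top [361 125  10  10  58] [112. -57.  38.] [31. 32. 29.]
top [342 131   9   8  58] [88.  5. 37.] [23. 27. 29.]
att [-2.90219469e+00  5.64998954e-04 -1.69178310e+00]
wrist [ 265   11  125  107 3435] [216. -21.  36.] [143. 172.  67.]
wrist [320  72  26  25 545] [127. -10.  34.] [41. 38. 30.]
wrist [382 119   4   6  13] [ 76. -84.  23.] [17.  1. 23.]
wrist [383 125   4  10  16] [ 64. -84.  21.] [23.  0. 22.]
wrist [383 140   5   5  10] [ 41. -84.  24.] [13.  1. 32.]
wrist [259 159  37  16 366] [-1. 64. 41.] [ 2. 48. 64.]
wrist [356 160  38  15 323] [ -1. -65.  42.] [ 2. 48. 63.]
att [-2.38673169  0.01627122 -0.08520541]
1323 770 [-60.03378914 -30.28091556  86.19032972]
[[-138.   37.]
 [ -88.   -3.]
 [  34.  151.]
 [ -16.  190.]]
theta 38.669693
att [-3.07036049 -0.01940927 -1.59484583]
bottles 6.3 3.1
short 6.2 3.3
```

Request:
jog_arm(
  plan=[0,0,0,0,0,0,0,0,0,0,0,0,0,0,0,0,0,0,0,0,0,0,0,0,0,0,0,0,0,0,0,0,0,0,0,0,0,0,0,0,0,0,0,0,0,0,0,0,0,0,0,0,0,0,0,0,0,0,0,0],
)

```text
clock: 23.7
eef_pos: [470.3, -43.4, 273.4]
eef_rot: [-3.141, -0.482, -0.122]
wrist_force: [-0.8, 0.3, 0.0]
finger_gap: 94.1
finger_force: 0.0
```

```bash
python3 - <<'E'
from plan import *
from h import *
im,d,Pw,c=grab('scene','scene10')
C=im.astype(int); m=(C.max(2)-C.min(2)<45)&(C.mean(2)>90)&(Pw[...,2]>6)
v,u=np.mgrid[0:400,0:640]; m&=(u>335)&(u<405)&(v>160)&(v<240)
T=Rt.inv().apply(Pw.reshape(-1,3)-B).reshape(Pw.shape)
k=T[m&(T[...,0]<-12)&(T[...,0]>-150)&(abs(T[...,1])<40)]
b=k[abs(k[:,1])<25]
l=cv2.fitLine(b[:,[0,2]].astype(np.float32),cv2.DIST_HUBER,0,.01,.01).ravel(); th=np.degrees(np.arctan2(l[0],l[1])); print('theta',th)
if abs(th-38.5)<1.2: print(manip.sign_off())
E
```

```text
att [-2.38673169  0.01627122 -0.08520541]
theta 38.575996
the job is handed in; nothing more can be done
None
```

The job is handed in at about 24 s: all four caps are in the tray, the empty canister leans steadily on the bar with its foot on the bench, the gripper is clear of everything, and the short canister, bottles and jar stand where they were.

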